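# Set the tessera cutter four clicks wider and lock it

### The job

Push the black click-stop dial on the green tile cutter round with a fingertip, exactly four clicks clockwise (seen from above) from where it now stands, and leave it resting in that fourth click. Then press the red lock button beside it all the way down and let it come up again. Leave the tub of stone chips, the glue bottle and the hammer where they are.

Things in the scene. Friction and masses are not known exactly. Their poses are not given: they have to be found in the camera images.
- dial (a joint): Angle of the black dial, rad, growing clockwise seen from above. Ten click stops at 0, 0.349 ... 3.142 (every 20 degrees), firm end stops just beyond the first and last; it turns both ways and starts in one of the lowest four. A sprung ball holds it: it takes 4 to 7 N on the notch wall to leave a click; past half-way the push drops away and the dial runs on by itself into the next.
- dial_axis (a point): Point on the dial's upright axis at z = 75 mm, the level of its top face; fixed to the cutter. The dial is a flat black disc 120 mm across and 26 mm thick, its underside 4 mm above the cutter's deck. White ticks on the deck, 68 mm from the axis, mark the ten clicks: the first at the cutter's -y side, the last at +y, by way of -x.
- cutter: Green tile cutter, bolted down. Origin on the table under the dial axis; x, y along its length and width. Flat deck at z = 45 mm, from x = -90 to 175 mm and y = -90 to 90 mm. On it, a steel anvil with a marble stick at x = 95 to 155, y = 20 to 90 mm, up to z = 100 mm.
- dial_notch (a point): Middle of the dial's one finger notch, 46 mm from the axis, at top-face level (z = 75 mm); moves with the dial. The notch goes through the full thickness and is open at the rim: 50 mm wide between flat walls parallel to its radius, flat floor 28 mm from the axis. A fingertip put in from above pushes a side wall to turn the dial. A yellow stripe on the dial points to it.
- lock (a joint): Travel of the lock button in m: 0 is up, 0.006 is fully down. A spring brings it up again; fully down takes 5 N.
- lock_top (a point): Centre of the top face of the round red lock button (z = 67 mm), 30 mm across, in a grey housing on the cutter's deck, 95 mm ahead (+x) and 50 mm to the right (-y) of the dial's axis. It is pressed straight down.
- tub: Loose grey tub of stone chips, 110 x 80 x 40 mm, origin under its centre, beside the cutter. Not to be moved.
- glue: Loose white glue bottle with a blue label and orange cap, 52 mm across and 130 mm high, standing, origin under its centre. Not to be moved.
- hammer: Loose hammer, 200 mm long, lying along its x axis with the handle to -x, beside the cutter. Not to be moved.

How it is judged:
By the outcome, as a careful person would: the job done as asked, in the order asked, and still so for the second after the job is handed in, with the robot touching nothing.
It also fails if it takes over 48 s, if anything falls off the work surface, if the arm or the gripper's body presses on something with over 40 N, if the wrist force passes 120 N, or if a joint passes its speed limit or range.

### The arm

A 6-joint arm with a two-finger parallel gripper is mounted at the origin on the work surface. World frame = base frame: x ahead of the robot, y to its left, z up, the work surface at z = 0. Lengths are in m, angles in rad, forces in N, time in s.
With the tool pointing down it reaches from about 0.3 to 0.75 m from the base axis. Payload 8.5 kg.
Tool frame: the origin (TCP) lies on the centre line of the jaws, within the pads' length; the fingertips stand 11 mm ahead of it and the grasp point (between the pads) lies 8 mm behind it (ctrl.tip_extent is the distance from the TCP to the fingertips, in m); z points along the fingers, y is the direction in which the jaws open and shut (so a half turn about z gives the same grasp; the last joint's range is limited). The gripper opens to 85 mm and grips with 20 to 120 N. Pads are 22 mm wide; open, the fingers measure 114 mm over their backs; the gripper's body (76 mm by 85 mm) begins 54 mm behind the grasp point. The pads swing forward as they close: fully open they stand 13 mm farther back than shut.
Start: joints at [-1.538, 0.381, 1.297, -0, 1.464, -0.215], TCP at [0.135, -0.533, 0.242] pointing down, gripper open.
Joint ranges: [-3.11, 3.11], [-0.89, 2.33], [0.22, 2.48], [-1.42, 4.56], [0.17, 2.85], [-2.88, 2.88]. Speed limits (rad/s): [2.39, 2.39, 3.14, 3.14, 3.14, 3.14].

### API

Orientations are given as a unit quaternion [w, x, y, z].
In Python, from station import ctrl gives the robot as it stands. The module is installed in compiled form; this text tells all that it offers.
- The arm moves only by the tool apply_moves, never from a script. Its argument "moves" is a list of rows, each an object with "translation": the shift along the tool's x, y, z in mm, a list of three; "delta_rot": the turn, a rotation vector about the tool's x, y, z in degrees, a list of three; "hand": the closure, from -1 (fully open) to 1 (shut), so that 0 is half open. A call has 1 to 5 rows; each row shifts and turns the pose as measured when the row begins, along the tool's axes as they then stand; what a row does not reach is not made up. A row lasts 1/12 s, in which the tool goes at most 41.7 mm and 7.16 degrees, less where a joint would pass 70% of its speed; a pose out of reach is approached as far as the arm can. A call with a gripper value outside its range is refused whole. The fingers move at their own pace and stop on an object; "force" is the grip in N (left out, the last holds). Time passes only in rows, so rows that do not move let the fingers close. It gives the time, the measured TCP pose, the force and the opening at its end, in the units of the state.
- ctrl.read_state(): the state, without advancing time (a new reading comes with each control period).
- ctrl.get_image(name): name is "scene" or "top" or "wrist"; returns a dict with "img" (420x560x3 uint8, blue, green, red), "intrinsics" (3x3 intrinsics, pixels), "cam_to_world" (4x4, takes a point from camera to world coordinates). Camera axes: x right, y up, looking along -z (the intrinsics and any distortion apply to the point x, -y, -z); pixel columns grow to the right and rows downward; lengths in m; the calibration is good to about 2 mm. A picture is of the moment at which its call begins. There is no depth.
- ctrl.close_job(): hands the job in, once; it reports no verdict.
Trained networks look in a picture, given as the dict that the camera call returned (one of the last four; its "shot" number tells which), for a name from the list of things; names that differ only in an ending like _2 or _b are one class to them, and where a whole thing is asked for, a point or a joint stands for the part that bears it (a point fixed in the world has none). Each returns a list of dicts, best first, with "score" (0 to 1); they miss things now and then, are a little off and sometimes report something else, mostly with a low value. They report only what shows in the picture. A call takes as long as a camera call.
- ctrl.spot_in(name, picture): "box" ([left, top, right, bottom] in pixels, round what is visible of it).
The state is a dict: "time_s": time; "joint_positions": joint angles; "joint_vel": joint speeds; "joint_torque": joint torques, N m; "eef_pos": TCP position; "eef_rot": TCP orientation; "contact_force": force on the tool from outside, world axes, zero at the start; "wrist_torque": the same for the moment, N m; "opening": opening from 0.0 (shut) to 1.0 (fully open).
Only numpy, scipy, OpenCV 4.12 (cv2) and the standard library are available. Lean on these libraries where they do the work, as an engineer would, in place of code of your own. Each camera call takes 0.05 s, during which the arm holds its last target. There are 200 camera calls.

## Working session

There is one attempt and no reset: what is moved stays moved. The work goes in short steps, Python scripts to look and compute and a tool call to move; the robot and the scene stay as the last step left them, time stands still between calls to the robot, and variables do not carry over. Pictures are saved under pics/ and viewed, about 8 in all and at most 12, crops included, and the job is handed in when it is done.

Besides the shell and the picture viewer there is one more tool, called after ">>>" as name([rows], argument=value, ...), one row to a line, values as JSON. apply_moves: Moves the arm, as the interface text tells. Its arguments: {"type":"object","properties":{"moves":{"type":"array"},"force":{"type":"number"}},"required":["moves"]}

```bash
mkdir -p pics; cat > h.py <<'E'
import numpy as np, cv2
from station import ctrl
def ray(p,u,v):
    K=np.array(p["intrinsics"]);T=np.array(p["cam_to_world"])
    d=np.linalg.inv(K)@[u,v,1]; d=T[:3,:3]@[d[0],-d[1],-d[2]]
    return T[:3,3],d
def at(p,u,v,z):
    o,d=ray(p,u,v); return (o+d*(z-o[2])/d[2])[:3]
def proj(p,X):
    K=np.array(p["intrinsics"]);T=np.array(p["cam_to_world"])
    c=T[:3,:3].T@(np.array(X)-T[:3,3]); q=K@[c[0],-c[1],-c[2]]; return q[:2]/q[2]
E
python3 - <<'E'
from h import *
s=ctrl.read_state(); print(s["time_s"],s["eef_pos"],s["eef_rot"],s["contact_force"],s["opening"],ctrl.tip_extent)
for n in ("top","scene"):
    p=ctrl.get_image(n); cv2.imwrite(f"pics/{n}0.png",p["img"])
    print(n,[k for k in p],np.round(p["cam_to_world"],3).tolist(),np.round(p["intrinsics"],1).tolist())
    for t in ("dial","dial_notch","lock","lock_top","cutter","tub","glue","hammer"):
        print(t,[(np.round(d["box"]).tolist(),round(d["score"],2)) for d in ctrl.spot_in(t,p)[:2]])
E
```

```text
0.0 [ 0.13488626 -0.53291084  0.2417069 ] [-7.40609004e-04  9.92332318e-01  1.23596197e-01  5.42877021e-05] [ 0.22382287 -0.23582148 -0.0363055 ] 0.9983954609380917 0.011
top ['img', 'intrinsics', 'cam_to_world', 'shot'] [[-0.02, 0.994, -0.111, 0.498], [-1.0, -0.019, 0.012, 0.074], [0.009, 0.111, 0.994, 1.025], [0.0, 0.0, 0.0, 1.0]] [[495.5, 0.0, 275.0], [0.0, 495.5, 213.9], [0.0, 0.0, 1.0]]
dial []
dial_notch [([275.0, 235.0, 335.0, 301.0], 0.77)]
lock [([331.0, 222.0, 344.0, 232.0], 0.53)]
lock_top [([331.0, 217.0, 346.0, 231.0], 0.53)]
cutter [([254.0, 176.0, 362.0, 324.0], 0.92)]
tub [([191.0, 233.0, 237.0, 293.0], 0.63)]
glue [([211.0, 169.0, 239.0, 200.0], 0.91)]
hammer [([371.0, 223.0, 416.0, 326.0], 0.88)]
scene ['img', 'intrinsics', 'cam_to_world', 'shot'] [[-0.088, -0.695, 0.713, 1.16], [0.996, -0.065, 0.059, 0.098], [0.005, 0.716, 0.698, 0.665], [0.0, 0.0, 0.0, 1.0]] [[457.4, 0.0, 287.1], [0.0, 457.4, 207.8], [0.0, 0.0, 1.0]]
dial [([240.0, 163.0, 304.0, 216.0], 0.84)]
dial_notch [([221.0, 211.0, 238.0, 226.0], 0.3)]
lock [([216.0, 211.0, 236.0, 227.0], 0.47), ([194.0, 164.0, 326.0, 285.0], 0.32)]
lock_top [([219.0, 211.0, 236.0, 225.0], 0.48)]
cutter [([194.0, 164.0, 324.0, 291.0], 0.59)]
tub [([334.0, 186.0, 387.0, 248.0], 0.55)]
glue [([331.0, 235.0, 368.0, 298.0], 0.72)]
hammer [([147.0, 164.0, 202.0, 238.0], 0.8)]
```

View pics/top0.png

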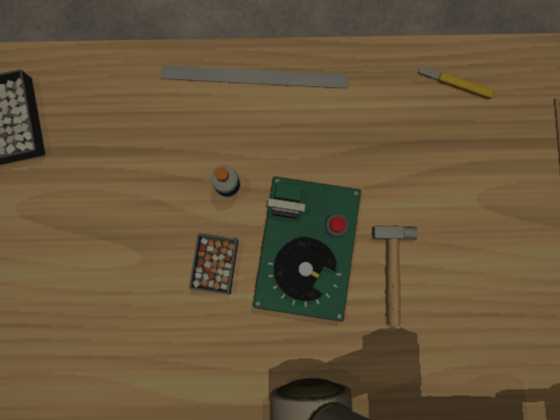

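View pics/scene0.png

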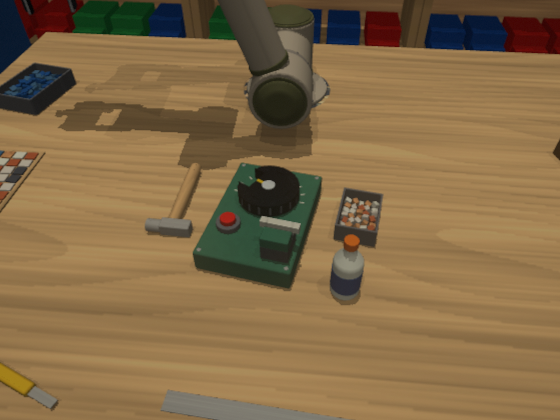

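The top view shows the dial centred near (306,269), with the notch and yellow stripe toward about (325,280) (lower right) and the red button at (338,225). I'll now measure these more closely.

```bash
python3 - <<'E'
from h import *
p=ctrl.get_image("top"); im=p["img"].astype(int); b,g,r=im[...,0],im[...,1],im[...,2]
def cen(m,box):
    l,t,R,B=box; ys,xs=np.nonzero(m[t:B,l:R]); return xs.mean()+l,ys.mean()+t,len(xs)
red=cen((r>110)&(g<60)&(b<60),(320,205,355,245)); L=at(p,red[0],red[1],.067); print("red",red,L)
yel=cen((r>110)&(g>90)&(b<70),(275,235,340,305)); Y=at(p,yel[0],yel[1],.075); print("yel",yel,Y)
hub=cen((r>120)&(g>120)&(b>120),(297,260,315,278)); H=at(p,hub[0],hub[1],.078); print("hub",hub,H)
# green mask min area rect (deck outline)
m=((g>r+15)&(g>b+5)).astype(np.uint8); m[:, :240]=0;m[:,370:]=0;m[:170]=0;m[330:]=0
m[235:303,270:345]=1
c=max(cv2.findContours(cv2.morphologyEx(m,cv2.MORPH_CLOSE,np.ones((5,5))),0,2)[0],key=cv2.contourArea)
rc=cv2.minAreaRect(c); print(rc)
P=np.array([at(p,u,v,.045)[:2] for u,v in cv2.boxPoints(rc)]); print(P, [np.linalg.norm(P[i]-P[i-1]) for i in range(4)])
# yaw from hub->lock : nominal angle atan2(-50,95)
for nm,D in(("hub",H),):
    d=(L-D)[:2]; print("dist",np.linalg.norm(d),"(107.4) yaw",np.degrees(np.arctan2(d[1],d[0])-np.arctan2(-50,95)))
    e=(Y-D)[:2]; print("stripe ang",np.degrees(np.arctan2(e[1],e[0])),np.linalg.norm(e))
q=cv2.resize(p["img"][170:330,245:385],None,fx=4.5,fy=3.6*1.25,interpolation=cv2.INTER_CUBIC)[:,:]
q=cv2.resize(p["img"][205:330,245:385],None,fx=4.6,fy=4.6,interpolation=cv2.INTER_CUBIC)
cv2.imwrite("pics/crop.png",cv2.convertScaleAbs(q,alpha=1.5,beta=15))
E
```

```text
red (np.float64(337.53284671532845), np.float64(224.02189781021897), 137) [ 0.58263821 -0.05843292  0.067     ]
yel (np.float64(314.6470588235294), np.float64(273.8235294117647), 17) [ 0.487583   -0.01041064  0.075     ]
hub (np.float64(305.8723404255319), np.float64(267.0425531914894), 47) [0.50075495 0.00617756 0.078     ]
((307.3988342285156, 248.4075164794922), (90.32197570800781, 132.0616912841797), 8.746161460876465)
[[ 0.4259364   0.10953285]
 [ 0.68327073  0.06528358]
 [ 0.6520201  -0.11306693]
 [ 0.39593995 -0.06368627]] [np.float64(0.17579718487758433), np.float64(0.26111100148883015), np.float64(0.18106768101246934), np.float64(0.260797805020689)]
dist 0.10430427803503368 (107.4) yaw -10.51687782998247
stripe ang -128.45152866829469 0.02118179737616736
```

View pics/crop.png

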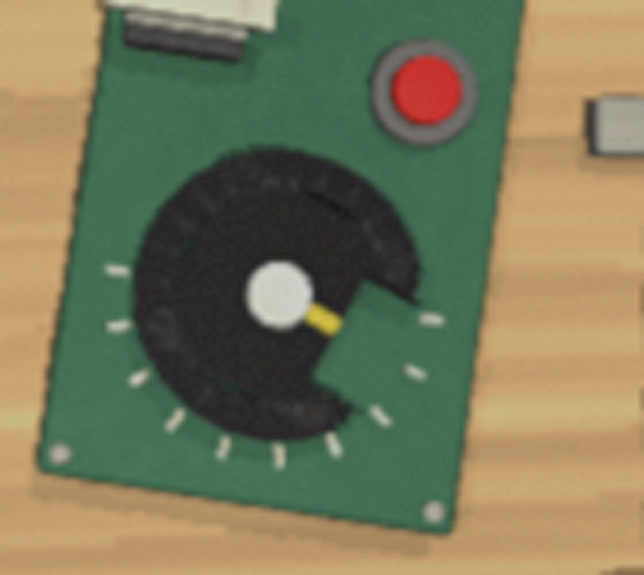

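```bash
cat >> h.py <<'E'
from scipy.spatial.transform import Rotation as Ro
def pose():
    s=ctrl.read_state(); q=np.array(s["eef_rot"]); return s,np.array(s["eef_pos"]),Ro.from_quat(q[[1,2,3,0]])
def plan(xyz,yaw,n):  # yaw: tool y axis in world, deg; tool down
    s,P,R=pose()
    a=np.radians(yaw); Y=np.array([np.cos(a),np.sin(a),0]); Z=np.array([0,0,-1.]); T=Ro.from_matrix(np.c_[np.cross(Y,Z),Y,Z])
    rv=(R.inv()*T).as_rotvec(); d=(np.array(xyz)-P)/n
    print("t",round(s["time_s"],2),"P",np.round(P*1e3,1),"F",np.round(s["contact_force"],1),"yaw_y",np.round(np.degrees(np.arctan2(*R.as_matrix()[[1,0],1])),1),"go",np.round((np.array(xyz)-P)*1e3,1),"rv",np.round(np.degrees(rv),1))
    for i in range(n):
        Ri=R*Ro.from_rotvec(rv*i/n); print(np.round(Ri.inv().apply(d)*1e3,1).tolist(),np.round(np.degrees(rv/n),2).tolist())
E
python3 - <<'E'
from h import *
from scipy.optimize import least_squares
p=ctrl.get_image("top"); im=p["img"][205:330,245:385]; 
big=cv2.resize(im,None,fx=4,fy=4,interpolation=cv2.INTER_CUBIC).astype(int)
m=((big.min(2)>75)).astype(np.uint8)
n,l,st,c=cv2.connectedComponentsWithStats(m)
T=[]
H=at(p,305.9,267,.06)[:2]
for i in range(1,n):
    u,v=(c[i]+.5)/4-.5+[245,205]; X=at(p,u,v,.045)[:2]; d=np.linalg.norm(X-H)
    if .055<d<.082 and st[i,4]<400 and st[i,4]>20: T.append(X)
T=np.array(T); print(len(T))
def pred(a):return np.array([a[:2]+.068*np.array([np.cos(t),np.sin(t)]) for t in a[2]+np.radians(-90-20*np.arange(10))])
def res(a):
    Pd=pred(a); D=T[:,None]-Pd[None]; k=np.linalg.norm(D,axis=2).argmin(1); return D[np.arange(len(T)),k].ravel()
f=least_squares(res,[H[0],H[1],np.radians(-10.3)],loss="soft_l1",f_scale=.002); a=f.x
print("axis",a[:2],"yaw",np.degrees(a[2]),np.round(f.fun.reshape(-1,2)*1e3,1).tolist())
R=np.array([[np.cos(a[2]),-np.sin(a[2])],[np.sin(a[2]),np.cos(a[2])]]);print("lock",a[:2]+R@[.095,-.05])
for s in(.02116,):
  for z in (.075,.077):
    Y=at(p,314.65,273.8,z)[:2]-a[:2]; print("dial deg",-90-np.degrees(np.arctan2(Y[1],Y[0])-a[2]))
ph=a[2]+np.radians(-90-20); g=a[:2]+.046*np.array([np.cos(ph),np.sin(ph)]); print("notch",g)
plan([g[0],g[1],.13],np.degrees(ph)+180,20)
E
```

```text
10
axis [0.49764763 0.00725544] yaw -9.91127897545625 [[0.3, 0.0], [0.2, -0.0], [0.2, 0.1], [0.0, -0.3], [0.0, 0.3], [0.0, 0.1], [-0.1, 0.1], [-0.1, -0.3], [-0.4, 0.3], [-0.2, -0.3]]
lock [ 0.58262365 -0.05835002]
dial deg 19.641188599383597
dial deg 19.83498642209736
notch [ 0.47470935 -0.0326173 ]
t 1.0 P [ 134.9 -533.2  242.3] F [0.1 0.1 0.6] yaw_y -75.8 go [ 339.8  500.6 -112.3] rv [   0.    -0.  -135.9]
[22.6, -20.1, 5.6] [0.0, -0.0, -6.79]
[24.8, -17.3, 5.6] [0.0, -0.0, -6.79]
[26.7, -14.2, 5.6] [0.0, -0.0, -6.79]
[28.2, -11.0, 5.6] [0.0, -0.0, -6.79]
[29.3, -7.5, 5.6] [0.0, -0.0, -6.79]
[30.0, -4.0, 5.6] [0.0, -0.0, -6.79]
[30.2, -0.5, 5.6] [0.0, -0.0, -6.79]
[30.1, 3.1, 5.6] [0.0, -0.0, -6.79]
[29.5, 6.7, 5.6] [0.0, -0.0, -6.79]
[28.5, 10.1, 5.6] [0.0, -0.0, -6.79]
[27.1, 13.4, 5.6] [0.0, -0.0, -6.79]
[25.3, 16.5, 5.6] [0.0, -0.0, -6.79]
[23.2, 19.4, 5.6] [0.0, -0.0, -6.79]
[20.7, 22.0, 5.6] [0.0, -0.0, -6.79]
[18.0, 24.3, 5.6] [0.0, -0.0, -6.79]
[15.0, 26.3, 5.6] [0.0, -0.0, -6.79]
[11.8, 27.9, 5.6] [0.0, -0.0, -6.79]
[8.4, 29.1, 5.6] [0.0, -0.0, -6.79]
[4.9, 29.8, 5.6] [0.0, -0.0, -6.79]
[1.3, 30.2, 5.6] [0.0, -0.0, -6.79]
```

All ten ticks fit to within 0.4 mm, the lock position agrees with the red button, and the dial stands at 20° (second click). The target is therefore 100°. Next I move above the notch with the jaws shut.

>>> apply_moves([
  {"translation": [22.6, -20.1, 5], "delta_rot": [0, 0, -6.8], "hand": 1},
  {"translation": [24.8, -17.3, 5], "delta_rot": [0, 0, -6.8], "hand": 1},
  {"translation": [26.7, -14.2, 5], "delta_rot": [0, 0, -6.8], "hand": 1},
  {"translation": [28.2, -11, 5], "delta_rot": [0, 0, -6.8], "hand": 1},
  {"translation": [29.3, -7.5, 5], "delta_rot": [0, 0, -6.8], "hand": 1},
], force=40)

```text
time_s: 1.42
eef_pos: [0.2188, -0.4077, 0.2159]
eef_rot: [0.002, 0.91, 0.415, -0.001]
contact_force: [0.7, 0.5, -0.1]
opening: 0.298
```

>>> apply_moves([
  {"translation": [30, -4, 5], "delta_rot": [0, 0, -6.8], "hand": 1},
  {"translation": [30.2, -0.5, 5], "delta_rot": [0, 0, -6.8], "hand": 1},
  {"translation": [30.1, 3.1, 5], "delta_rot": [0, 0, -6.8], "hand": 1},
  {"translation": [29.5, 6.7, 5], "delta_rot": [0, 0, -6.8], "hand": 1},
  {"translation": [28.5, 10.1, 5], "delta_rot": [0, 0, -6.8], "hand": 1},
])

```text
time_s: 1.83
eef_pos: [0.303, -0.2739, 0.1898]
eef_rot: [0.002, 0.739, 0.674, -0.002]
contact_force: [1.0, -0.0, -0.2]
opening: -0.003
```

>>> apply_moves([
  {"translation": [27.1, 13.4, 5], "delta_rot": [0, 0, -6.8], "hand": 1},
  {"translation": [25.3, 16.5, 5], "delta_rot": [0, 0, -6.8], "hand": 1},
  {"translation": [23.2, 19.4, 5], "delta_rot": [0, 0, -6.8], "hand": 1},
  {"translation": [20.7, 22, 5], "delta_rot": [0, 0, -6.8], "hand": 1},
  {"translation": [18, 24.3, 5], "delta_rot": [0, 0, -6.8], "hand": 1},
])

```text
time_s: 2.25
eef_pos: [0.3835, -0.1377, 0.164]
eef_rot: [0.004, 0.497, 0.868, -0.003]
contact_force: [-0.2, -0.4, -0.8]
opening: -0.001
```

```bash
python3 - <<'E'
from h import *
plan([.4747,-.0326,.13],-119.9+180,6)
E
```

```text
t 2.25 P [ 383.5 -137.7  164. ] F [-0.2 -0.4 -0.8] yaw_y 30.5 go [ 91.2 105.1 -34. ] rv [ -0.2   0.5 -29.6]
[7.4, 22.0, 5.6] [-0.03, 0.08, -4.94]
[5.5, 22.5, 5.6] [-0.03, 0.08, -4.94]
[3.5, 22.9, 5.6] [-0.03, 0.08, -4.94]
[1.6, 23.1, 5.6] [-0.03, 0.08, -4.94]
[-0.5, 23.2, 5.6] [-0.03, 0.08, -4.94]
[-2.5, 23.1, 5.7] [-0.03, 0.08, -4.94]
```

>>> apply_moves([
  {"translation": [7.4, 22, 5.6], "delta_rot": [0, 0.1, -5], "hand": 1},
  {"translation": [5.5, 22.5, 5.6], "delta_rot": [0, 0.1, -5], "hand": 1},
  {"translation": [3.5, 23, 5.6], "delta_rot": [0, 0.1, -5], "hand": 1},
  {"translation": [1.6, 23.1, 5.6], "delta_rot": [0, 0.1, -5], "hand": 1},
  {"translation": [-0.5, 23.2, 5.6], "delta_rot": [0, 0.1, -5], "hand": 1},
])

```text
time_s: 2.67
eef_pos: [0.4617, -0.0418, 0.1352]
eef_rot: [0.0, 0.284, 0.959, -0.001]
contact_force: [1.3, -0.5, 1.5]
opening: -0.0
```

>>> apply_moves([
  {"translation": [-2.5, 23.1, 5.6], "delta_rot": [0, 0.1, -5], "hand": 1},
  {"translation": [0, 0, 0], "delta_rot": [0, 0, 0], "hand": 1},
])

```text
time_s: 2.83
eef_pos: [0.4786, -0.0204, 0.1285]
eef_rot: [-0.001, 0.236, 0.972, -0.001]
contact_force: [-1.6, -0.1, -0.3]
opening: -0.005
```

```bash
python3 - <<'E'
from h import *
plan([.4747,-.0326,.066],-119.9+180,4)
p=ctrl.get_image("wrist"); im=p["img"].copy()
A=np.array([.4976,.0073])
for X in ([*A,.075],[.4747,-.0326,.075],[.4747,-.0326,.045],[.5826,-.0584,.067]):
    u=proj(p,X); print(u); cv2.drawMarker(im,tuple(int(round(k)) for k in u),(255,0,255),0,8)
s,P,R=pose(); print(proj(p,P+[0,0,-.011]))
cv2.imwrite("pics/w1.png",im)
E
```

```text
t 2.83 P [478.6 -20.4 128.5] F [-1.6 -0.1 -0.3] yaw_y 62.7 go [ -3.9 -12.2 -62.5] rv [-0.1 -0.   2.6]
[-0.5, -3.1, 15.6] [-0.03, -0.01, 0.65]
[-0.6, -3.1, 15.6] [-0.03, -0.01, 0.65]
[-0.6, -3.1, 15.6] [-0.03, -0.01, 0.65]
[-0.6, -3.1, 15.6] [-0.03, -0.01, 0.65]
[334.69514385 241.15107813]
[255.19060368 237.78110322]
[258.16511794 220.14614498]
[297.37828768 377.52885835]
[273.84075446 269.28799233]
```

View pics/w1.png

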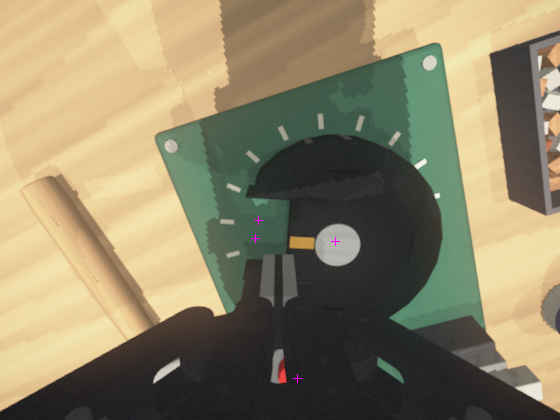

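The wrist picture shows the hub at (337,244) and the projected axis at (335,241). The notch mid (255,238) sits in the gap between the walls, so calibration is within 2 mm. I correct sideways, then descend.

>>> apply_moves([
  {"translation": [-2.2, -12.6, 5], "delta_rot": [0, 0, 2.6], "hand": 1},
  {"translation": [0, 0, 0], "delta_rot": [0, 0, 0], "hand": 1},
])

```text
time_s: 3.05
eef_pos: [0.4733, -0.0346, 0.1237]
eef_rot: [-0.001, 0.262, 0.965, -0.001]
contact_force: [-0.2, -0.8, -0.9]
opening: -0.006
```

```bash
python3 - <<'E'
from h import *
plan([.4747,-.0326,.066],-119.9+180,4)
E
```

```text
t 3.05 P [473.3 -34.6 123.7] F [-0.2 -0.8 -0.9] yaw_y 59.6 go [  1.4   2.  -57.7] rv [-0.2 -0.  -0.5]
[-0.1, 0.7, 14.4] [-0.04, -0.01, -0.12]
[-0.1, 0.6, 14.4] [-0.04, -0.01, -0.12]
[-0.1, 0.6, 14.4] [-0.04, -0.01, -0.12]
[-0.1, 0.6, 14.4] [-0.04, -0.01, -0.12]
```

>>> apply_moves([
  {"translation": [0, 2, 14.4], "delta_rot": [0, 0, -0.4], "hand": 1},
  {"translation": [0, 0, 14.4], "delta_rot": [0, 0, 0], "hand": 1},
  {"translation": [0, 0, 14.4], "delta_rot": [0, 0, 0], "hand": 1},
  {"translation": [0, 0, 12], "delta_rot": [0, 0, 0], "hand": 1},
  {"translation": [0, 0, 0], "delta_rot": [0, 0, 0], "hand": 1},
])

```text
time_s: 3.47
eef_pos: [0.4723, -0.0393, 0.0685]
eef_rot: [0.001, 0.267, 0.964, -0.002]
contact_force: [-0.6, 0.4, -0.7]
opening: -0.002
```

```bash
cat >> h.py <<'E'
A=np.array([.4976,.0073]); YAW=-9.9
def where():  # finger in the axis-centred frame: r,t for given dial angle equivalents
    s,P,R=pose(); d=P[:2]-A; y=np.degrees(np.arctan2(*R.as_matrix()[[1,0],1])); r=np.linalg.norm(d)
    phi=np.degrees(np.arctan2(d[1],d[0])); pd=(-(phi-YAW)-90)%360
    yd=(-(y-180-YAW)-90)%360
    ph=np.radians(y+180); u=np.array([np.cos(ph),np.sin(ph)]); c=np.array([u[1],-u[0]])
    print("t %.2f z %.1f polar r %.1f pos-angle %.1f tool-angle %.1f r,t in tool frame %.1f %.1f F"%(s["time_s"],P[2]*1e3,r*1e3,pd,yd,d@u*1e3,d@c*1e3),np.round(s["contact_force"],1),"Fcw %.1f"%(np.array(s["contact_force"])[:2]@c))
def goal(th,r,t,z=.066):  # pose with tool angle th (deg dial), finger r,t mm
    y=YAW-90-th; ph=np.radians(y); u=np.array([np.cos(ph),np.sin(ph)]); c=np.array([u[1],-u[0]])
    g=A+u*r/1e3+c*t/1e3; return [*g,z],y+180
E
python3 - <<'E'
from h import *
where(); plan(*goal(20,46,12),3)
E
```

```text
t 3.47 z 68.5 polar r 53.0 pos-angle 18.5 tool-angle 21.0 r,t in tool frame 53.0 -2.3 F [-0.6  0.4 -0.7] Fcw 0.7
t 3.47 P [472.3 -39.3  68.5] F [-0.6  0.4 -0.7] yaw_y 59.1 go [-8.1 12.7 -2.5] rv [-0.2  0.2 -1. ]
[4.5, 2.3, 0.8] [-0.05, 0.07, -0.34]
[4.5, 2.3, 0.8] [-0.05, 0.07, -0.34]
[4.5, 2.3, 0.8] [-0.05, 0.07, -0.34]
```

>>> apply_moves([
  {"translation": [4, 2.5, 0.8], "delta_rot": [0, 0, -0.3], "hand": 1},
  {"translation": [4, 2.5, 0.8], "delta_rot": [0, 0, -0.3], "hand": 1},
  {"translation": [2, 0, 0.5], "delta_rot": [0, 0, -0.3], "hand": 1},
  {"translation": [0, 0, 0], "delta_rot": [0, 0, 0], "hand": 1},
])

```text
time_s: 3.8
eef_pos: [0.4654, -0.0313, 0.0682]
eef_rot: [0.002, 0.261, 0.965, -0.002]
contact_force: [0.5, 1.1, 0.4]
opening: 0.002
```

```bash
python3 - <<'E'
from h import *
where(); plan(*goal(25,46,14),2)
E
```

```text
t 3.80 z 68.2 polar r 50.3 pos-angle 30.0 tool-angle 20.4 r,t in tool frame 49.6 8.4 F [0.5 1.1 0.4] Fcw 0.2
t 3.8 P [465.4 -31.3  68.2] F [0.5 1.1 0.4] yaw_y 59.7 go [-5.6  8.9 -2.2] rv [-0.1  0.3  4.6]
[4.6, 2.4, 1.1] [-0.07, 0.16, 2.31]
[4.7, 2.2, 1.1] [-0.07, 0.16, 2.31]
```

>>> apply_moves([
  {"translation": [4, 2, 1], "delta_rot": [0, 0.1, 1], "hand": 1},
  {"translation": [3, 1, 1], "delta_rot": [0, 0.1, 2], "hand": 1},
  {"translation": [3, 1, 0], "delta_rot": [0, 0, 2], "hand": 1},
])

```text
time_s: 4.05
eef_pos: [0.4608, -0.0237, 0.0679]
eef_rot: [0.005, 0.305, 0.952, -0.002]
contact_force: [5.5, -9.6, -5.5]
opening: 0.002
```

```bash
python3 - <<'E'
from h import *
where(); plan(*goal(35,46,14),3)
E
```

```text
t 4.05 z 67.9 polar r 48.1 pos-angle 40.0 tool-angle 25.6 r,t in tool frame 46.6 11.9 F [ 5.5 -9.6 -5.5] Fcw -10.1
t 4.05 P [460.8 -23.7  67.9] F [ 5.5 -9.6 -5.5] yaw_y 54.5 go [-5.6  8.3 -1.9] rv [-0.   0.6  9.4]
[3.1, 1.2, 0.6] [-0.01, 0.2, 3.13]
[3.2, 1.0, 0.6] [-0.01, 0.2, 3.13]
[3.2, 0.8, 0.6] [-0.01, 0.2, 3.13]
```

>>> apply_moves([
  {"translation": [3.2, 1.2, 0.6], "delta_rot": [0, 0.2, 3], "hand": 1},
  {"translation": [3.2, 1.1, 0.6], "delta_rot": [0, 0.2, 3], "hand": 1},
])

```text
time_s: 4.22
eef_pos: [0.4604, -0.0205, 0.0684]
eef_rot: [0.007, 0.356, 0.934, -0.003]
contact_force: [3.7, -9.1, -0.3]
opening: 0.001
```

```bash
python3 - <<'E'
from h import *
where(); plan(*goal(40,46,14),2)
E
```

```text
t 4.22 z 68.4 polar r 46.4 pos-angle 43.3 tool-angle 31.9 r,t in tool frame 45.5 9.2 F [ 3.7 -9.1 -0.3] Fcw -8.8
t 4.22 P [460.4 -20.5  68.4] F [ 3.7 -9.1 -0.3] yaw_y 48.2 go [-7.   8.9 -2.4] rv [0.1 0.9 8.1]
[5.6, 1.0, 1.1] [0.04, 0.45, 4.07]
[5.6, 0.6, 1.2] [0.04, 0.45, 4.07]
```

>>> apply_moves([
  {"translation": [5, 1, 1.5], "delta_rot": [0, 0.5, 1], "hand": 1},
  {"translation": [5, 1, 1], "delta_rot": [0, 0.5, 1], "hand": 1},
])

```text
time_s: 4.38
eef_pos: [0.4563, -0.0133, 0.0672]
eef_rot: [0.003, 0.375, 0.927, 0.0]
contact_force: [0.2, -0.2, 0.0]
opening: -0.002
```

```bash
python3 - <<'E'
from h import *
where(); plan(*goal(40,46,14),2)
E
```

```text
t 4.38 z 67.2 polar r 46.1 pos-angle 53.6 tool-angle 34.2 r,t in tool frame 43.5 15.3 F [ 0.2 -0.2  0. ] Fcw -0.3
t 4.38 P [456.3 -13.3  67.2] F [ 0.2 -0.2  0. ] yaw_y 45.9 go [-2.9  1.7 -1.2] rv [0.2 0.3 5.8]
[1.6, -0.4, 0.6] [0.08, 0.13, 2.91]
[1.6, -0.5, 0.6] [0.08, 0.13, 2.91]
```

The first click was felt: the force dropped from 9 N to 0. I carry on to the second.

>>> apply_moves([
  {"translation": [3.5, 0.5, 1], "delta_rot": [0, 0.2, 4], "hand": 1},
  {"translation": [4, 1, 0.5], "delta_rot": [0, 0.2, 4], "hand": 1},
  {"translation": [4, 1.2, 0.5], "delta_rot": [0, 0.2, 3], "hand": 1},
])

```text
time_s: 4.63
eef_pos: [0.4531, -0.0054, 0.0668]
eef_rot: [0.003, 0.466, 0.885, 0.001]
contact_force: [0.5, -8.4, -0.3]
opening: -0.002
```

```bash
python3 - <<'E'
from h import *
where(); plan(*goal(54,46,14),2)
E
```

```text
t 4.63 z 66.8 polar r 46.3 pos-angle 64.2 tool-angle 45.6 r,t in tool frame 43.8 14.7 F [ 0.5 -8.4 -0.3] Fcw -7.2
t 4.63 P [453.1  -5.4  66.8] F [ 0.5 -8.4 -0.3] yaw_y 34.5 go [-3.   5.  -0.8] rv [0.3 0.2 8.4]
[2.9, 0.2, 0.4] [0.13, 0.11, 4.18]
[2.9, -0.0, 0.4] [0.13, 0.11, 4.18]
```

>>> apply_moves([
  {"translation": [4, 0.5, 0.5], "delta_rot": [0, 0.1, 2], "hand": 1},
  {"translation": [4, 0.8, 0.5], "delta_rot": [0, 0.1, 2], "hand": 1},
])

```text
time_s: 4.8
eef_pos: [0.4507, 0.0013, 0.0665]
eef_rot: [0.003, 0.499, 0.866, 0.002]
contact_force: [0.1, -0.1, -0.7]
opening: -0.003
```

```bash
python3 - <<'E'
from h import *
where(); plan(*goal(60,46,14),2)
E
```

```text
t 4.80 z 66.5 polar r 47.2 pos-angle 72.7 tool-angle 50.0 r,t in tool frame 43.6 18.3 F [ 0.1 -0.1 -0.7] Fcw -0.1
t 4.8 P [450.7   1.3  66.5] F [ 0.1 -0.1 -0.7] yaw_y 30.1 go [-1.2  3.4 -0.5] rv [ 0.4  0.2 10. ]
[1.8, 0.3, 0.3] [0.18, 0.1, 5.0]
[1.8, 0.2, 0.3] [0.18, 0.1, 5.0]
```

Second click (force back to 0). On to the third.

>>> apply_moves([
  {"translation": [3.2, 0.5, 0.5], "delta_rot": [0, 0.1, 6], "hand": 1},
  {"translation": [3.5, 0.5, 0.2], "delta_rot": [0, 0.1, 6], "hand": 1},
  {"translation": [3.5, 0.8, 0.2], "delta_rot": [0, 0, 4], "hand": 1},
])

```text
time_s: 5.05
eef_pos: [0.4488, 0.0095, 0.0665]
eef_rot: [0.004, 0.62, 0.785, 0.001]
contact_force: [0.0, -6.5, -1.1]
opening: 0.002
```

```bash
python3 - <<'E'
from h import *
where(); plan(*goal(74,46,14),2)
E
```

```text
t 5.05 z 66.5 polar r 48.9 pos-angle 82.7 tool-angle 66.7 r,t in tool frame 47.0 13.5 F [ 0.  -6.5 -1.1] Fcw -6.4
t 5.05 P [448.8   9.5  66.5] F [ 0.  -6.5 -1.1] yaw_y 13.4 go [ 1.6  6.8 -0.5] rv [0.4 0.3 7.3]
[3.1, 1.6, 0.3] [0.22, 0.14, 3.65]
[3.2, 1.4, 0.3] [0.22, 0.14, 3.65]
```

>>> apply_moves([
  {"translation": [4, 1.5, 0.3], "delta_rot": [0.1, 0.1, 2], "hand": 1},
  {"translation": [4, 1.5, 0.3], "delta_rot": [0.1, 0.1, 2], "hand": 1},
])

```text
time_s: 5.22
eef_pos: [0.4497, 0.0175, 0.0663]
eef_rot: [0.003, 0.65, 0.76, 0.0]
contact_force: [0.4, 0.9, 0.3]
opening: -0.001
```

```bash
python3 - <<'E'
from h import *
where(); plan(*goal(80,46,14),2)
E
```

```text
t 5.22 z 66.3 polar r 49.0 pos-angle 92.1 tool-angle 71.1 r,t in tool frame 45.7 17.6 F [0.4 0.9 0.3] Fcw 0.9
t 5.22 P [449.7  17.5  66.3] F [0.4 0.9 0.3] yaw_y 9.0 go [ 1.9  3.7 -0.3] rv [0.2 0.2 8.9]
[1.7, 1.2, 0.2] [0.12, 0.09, 4.44]
[1.8, 1.1, 0.2] [0.12, 0.09, 4.44]
```

Third click. I check the dial angle numerically from the stripe.

```bash
cat >> h.py <<'E'
def dial(n):
    p=ctrl.get_image(n); im=p["img"].astype(int); b,g,r=im[...,0],im[...,1],im[...,2]
    m=(r>90)&(g>.55*r)&(g<.95*r)&(b<.5*r)
    u,v=np.nonzero(m)[::-1]; X=np.array([at(p,a,c,.076)[:2] for a,c in zip(u,v)]) if len(u) else np.zeros((0,2))
    d=X-A; k=(np.linalg.norm(d,axis=1)<.028) if len(X) else []
    if np.sum(k)==0: print(n,"none"); return p
    q=d[k].mean(0); print(n,"n",k.sum(),"r %.1f"%(np.linalg.norm(q)*1e3),"dial %.1f"%((-90-(np.degrees(np.arctan2(q[1],q[0]))-YAW))%360)); return p
E
python3 - <<'E'
from h import *
for n in("wrist","scene","top"): p=dial(n); cv2.imwrite(f"pics/m_{n}.png",p["img"])
where()
E
```

```text
wrist none
scene n 12 r 21.9 dial 74.5
top none
t 5.37 z 66.2 polar r 49.1 pos-angle 92.4 tool-angle 70.9 r,t in tool frame 45.7 18.0 F [ 0.7 -0.   1.3] Fcw -0.1
```

View pics/m_wrist.png

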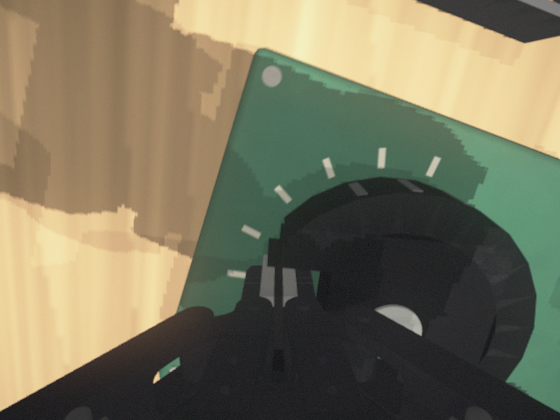

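The wrist picture shows the finger in the notch and the wall just ahead. The scene stripe reads 74.5° partly hidden, and the nearest click is 80°. Now the fourth click, in smaller steps.

>>> apply_moves([
  {"translation": [2.5, 1, 0.2], "delta_rot": [0, 0, 6], "hand": 1},
  {"translation": [3.5, 1, 0.2], "delta_rot": [0, 0, 6], "hand": 1},
  {"translation": [3.5, 1, 0.2], "delta_rot": [0, 0, 3], "hand": 1},
])

```text
time_s: 5.62
eef_pos: [0.4513, 0.0261, 0.0659]
eef_rot: [0.003, 0.743, 0.669, -0.001]
contact_force: [-5.0, -14.4, 5.3]
opening: -0.004
```

```bash
python3 - <<'E'
from h import *
where(); plan(*goal(92,46,14),2)
E
```

```text
t 5.62 z 65.9 polar r 50.0 pos-angle 102.2 tool-angle 86.1 r,t in tool frame 48.1 13.8 F [ -5.  -14.4   5.3] Fcw -14.8
t 5.62 P [451.3  26.1  65.9] F [ -5.  -14.4   5.3] yaw_y -6.0 go [4.2 4.4 0.1] rv [0.2 0.3 5.9]
[2.4, 1.9, -0.0] [0.1, 0.15, 2.93]
[2.5, 1.7, -0.0] [0.1, 0.15, 2.93]
```

>>> apply_moves([
  {"translation": [3.5, 1.8, 0], "delta_rot": [0, 0.1, 2], "hand": 1},
])

```text
time_s: 5.7
eef_pos: [0.4526, 0.0286, 0.066]
eef_rot: [0.003, 0.755, 0.655, -0.001]
contact_force: [-4.2, -5.9, 0.3]
opening: -0.002
```

```bash
python3 - <<'E'
from h import *
where()
E
```

```text
t 5.70 z 66.0 polar r 49.8 pos-angle 105.5 tool-angle 88.2 r,t in tool frame 47.5 14.8 F [-4.2 -5.9  0.3] Fcw -6.5
```

>>> apply_moves([
  {"translation": [3, 1, 0], "delta_rot": [0, 0.1, 2], "hand": 1},
])

```text
time_s: 5.78
eef_pos: [0.4536, 0.0312, 0.066]
eef_rot: [0.002, 0.767, 0.642, -0.001]
contact_force: [0.3, -0.3, 0.6]
opening: 0.004
```

```bash
python3 - <<'E'
from h import *
where()
E
```

```text
t 5.78 z 66.0 polar r 50.0 pos-angle 108.6 tool-angle 90.3 r,t in tool frame 47.5 15.7 F [ 0.3 -0.3  0.6] Fcw -0.2
```

Fourth click: the force went to 0 at a finger angle of 108.6°, and the wall now rests near 116°. I back off and rise straight up.

>>> apply_moves([
  {"translation": [-5, 0, 0], "delta_rot": [0, 0, 0], "hand": 1},
  {"translation": [0, 0, -10], "delta_rot": [0, 0, 0], "hand": 1},
  {"translation": [0, 0, -20], "delta_rot": [0, 0, 0], "hand": 1},
  {"translation": [0, 0, -20], "delta_rot": [0, 0, 0], "hand": 1},
  {"translation": [0, 0, -20], "delta_rot": [0, 0, 0], "hand": 1},
])

```text
time_s: 6.2
eef_pos: [0.4496, 0.0258, 0.1349]
eef_rot: [-0.003, 0.764, 0.645, -0.004]
contact_force: [-0.9, 0.2, 0.6]
opening: -0.002
```

```bash
python3 - <<'E'
from h import *
where()
plan([.5826,-.0584,.13],-20,6)
for n in("wrist","scene","top"): p=dial(n); cv2.imwrite(f"pics/n_{n}.png",p["img"])
E
```

```text
t 6.20 z 134.9 polar r 51.5 pos-angle 101.2 tool-angle 89.8 r,t in tool frame 50.4 10.2 F [-0.9  0.2  0.6] Fcw 0.0
t 6.2 P [449.6  25.8 134.9] F [-0.9  0.2  0.6] yaw_y -9.7 go [133.  -84.2  -4.9] rv [-0.5  0.2 10.3]
[-10.1, 24.2, 0.6] [-0.09, 0.04, 1.71]
[-9.4, 24.5, 0.6] [-0.09, 0.04, 1.71]
[-8.6, 24.8, 0.7] [-0.09, 0.04, 1.71]
[-7.9, 25.0, 0.7] [-0.09, 0.04, 1.71]
[-7.1, 25.3, 0.7] [-0.09, 0.04, 1.71]
[-6.4, 25.5, 0.8] [-0.09, 0.04, 1.71]
wrist n 315 r 18.4 dial 101.3
scene n 13 r 20.6 dial 95.4
top none
```

View pics/n_wrist.png

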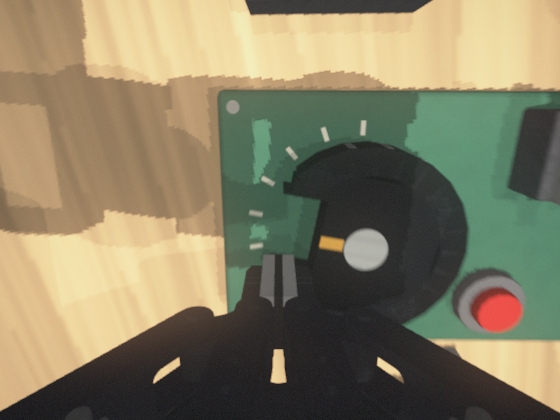

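The wrist camera shows the notch and stripe (331,243) pointing to the sixth tick. It reads 101.3°, so the dial is in the 100° click, four clicks on from 20°. Next is the button.

>>> apply_moves([
  {"translation": [-10, 24.5, 0.5], "delta_rot": [0, 0, 0], "hand": 1},
  {"translation": [-10, 24.5, 0.5], "delta_rot": [0, 0, 0], "hand": 1},
  {"translation": [-10, 24.5, 0.5], "delta_rot": [0, 0, 0], "hand": 1},
  {"translation": [-10, 24.5, 0.5], "delta_rot": [0, 0, 0], "hand": 1},
  {"translation": [-10, 24.5, 0.5], "delta_rot": [0, 0, 0], "hand": 1},
])

```text
time_s: 6.77
eef_pos: [0.5606, -0.0443, 0.1276]
eef_rot: [-0.005, 0.762, 0.648, -0.006]
contact_force: [0.0, 0.1, -0.6]
opening: 0.002
```

```bash
python3 - <<'E'
from h import *
plan([.5826,-.0584,.12],-10,2)
E
```

```text
t 6.77 P [560.6 -44.3 127.6] F [ 0.   0.1 -0.6] yaw_y -9.2 go [ 22.  -14.1  -7.6] rv [-0.9  0.1  0.8]
[-5.2, 12.1, 3.6] [-0.43, 0.05, 0.4]
[-5.1, 12.1, 3.7] [-0.43, 0.05, 0.4]
```

>>> apply_moves([
  {"translation": [-5.2, 12, 3.6], "delta_rot": [-0.4, 0, 0.4], "hand": 1},
  {"translation": [-5.2, 12, 3.6], "delta_rot": [-0.4, 0, 0.4], "hand": 1},
  {"translation": [0, 0, 0], "delta_rot": [0, 0, 0], "hand": 1},
])

```text
time_s: 7.02
eef_pos: [0.5855, -0.0627, 0.115]
eef_rot: [-0.001, 0.766, 0.643, -0.002]
contact_force: [-1.0, 0.3, 0.2]
opening: -0.003
```

```bash
python3 - <<'E'
from h import *
plan([.5826,-.0584,.085],-10,3)
E
```

```text
t 7.02 P [585.5 -62.7 115. ] F [-1.   0.3  0.2] yaw_y -10.0 go [ -2.9   4.3 -30. ] rv [-0.2  0.1  0. ]
[1.3, -1.1, 10.0] [-0.08, 0.02, 0.01]
[1.3, -1.2, 10.0] [-0.08, 0.02, 0.01]
[1.3, -1.2, 10.0] [-0.08, 0.02, 0.01]
```

>>> apply_moves([
  {"translation": [1.3, -1.2, 10], "delta_rot": [-0.1, 0, 0], "hand": 1},
  {"translation": [1.3, -1.2, 10], "delta_rot": [-0.1, 0, 0], "hand": 1},
  {"translation": [1.3, -1.2, 8], "delta_rot": [0, 0, 0], "hand": 1},
  {"translation": [0, 0, 0], "delta_rot": [0, 0, 0], "hand": 1},
])

```text
time_s: 7.35
eef_pos: [0.5793, -0.0579, 0.0822]
eef_rot: [-0.003, 0.765, 0.644, -0.002]
contact_force: [-0.5, -0.3, -0.6]
opening: 0.001
```

```bash
python3 - <<'E'
from h import *
plan([.5826,-.0584,.071],-10,3)
E
```

```text
t 7.35 P [579.3 -57.9  82.2] F [-0.5 -0.3 -0.6] yaw_y -9.8 go [  3.3  -0.5 -11.2] rv [-0.5 -0.   0.2]
[0.0, 1.1, 3.7] [-0.15, -0.0, 0.06]
[0.0, 1.1, 3.7] [-0.15, -0.0, 0.06]
[0.0, 1.1, 3.7] [-0.15, -0.0, 0.06]
```

>>> apply_moves([
  {"translation": [0, 2, 3], "delta_rot": [-0.2, 0, 0], "hand": 1},
  {"translation": [0, 1.5, 3], "delta_rot": [-0.2, 0, 0], "hand": 1},
  {"translation": [0, 0, 3], "delta_rot": [0, 0, 0], "hand": 1},
  {"translation": [0, 0, 2.5], "delta_rot": [0, 0, 0], "hand": 1},
])

```text
time_s: 7.68
eef_pos: [0.5824, -0.058, 0.0716]
eef_rot: [-0.0, 0.764, 0.645, -0.0]
contact_force: [-9.8, 1.1, 29.5]
opening: -0.001
```

>>> apply_moves([
  {"translation": [0, 0, 2.5], "delta_rot": [0, 0, 0], "hand": 1},
])

```text
time_s: 7.77
eef_pos: [0.5825, -0.058, 0.0715]
eef_rot: [0.001, 0.764, 0.645, 0.0]
contact_force: [-12.8, 3.0, 34.4]
opening: 0.004
```

The button is bottomed: 34 N, with the tip at 60.5 mm against 61 expected. I let it come up and move clear.

>>> apply_moves([
  {"translation": [0, 0, -8], "delta_rot": [0, 0, 0], "hand": 1},
  {"translation": [0, 0, -15], "delta_rot": [0, 0, 0], "hand": 1},
  {"translation": [0, 0, -25], "delta_rot": [0, 0, 0], "hand": 1},
  {"translation": [0, 0, -35], "delta_rot": [0, 0, 0], "hand": 1},
  {"translation": [0, 0, -35], "delta_rot": [0, 0, 0], "hand": 1},
])

```text
time_s: 8.18
eef_pos: [0.5803, -0.0573, 0.1888]
eef_rot: [-0.003, 0.764, 0.645, -0.002]
contact_force: [0.8, 1.0, 0.3]
opening: -0.001
```

>>> apply_moves([
  {"translation": [-35, 0, 0], "delta_rot": [0, 0, 0], "hand": 1},
  {"translation": [-35, 0, 0], "delta_rot": [0, 0, 0], "hand": 1},
  {"translation": [-35, 0, 0], "delta_rot": [0, 0, 0], "hand": 1},
  {"translation": [-35, 0, 0], "delta_rot": [0, 0, 0], "hand": 1},
  {"translation": [-35, 0, 0], "delta_rot": [0, 0, 0], "hand": 1},
])

```text
time_s: 8.6
eef_pos: [0.5551, -0.2304, 0.2001]
eef_rot: [0.006, 0.76, 0.65, 0.003]
contact_force: [-0.7, 0.3, 0.3]
opening: -0.0
```

```bash
python3 - <<'E'
from h import *
where()
for n in("scene","top"):
    p=dial(n); cv2.imwrite(f"pics/z_{n}.png",p["img"])
    for t in("tub","glue","hammer"): print(n,t,[(np.round(d["box"]).tolist(),round(d["score"],2)) for d in ctrl.spot_in(t,p)[:1]])
E
```

```text
t 8.60 z 200.1 polar r 244.5 pos-angle 336.5 tool-angle 89.0 r,t in tool frame -93.7 -225.9 F [-0.7  0.3  0.3] Fcw 0.2
scene n 17 r 21.2 dial 95.2
scene tub [([335.0, 186.0, 386.0, 246.0], 0.94)]
scene glue [([331.0, 232.0, 365.0, 300.0], 0.63)]
scene hammer [([145.0, 161.0, 206.0, 242.0], 0.87)]
top n 28 r 20.2 dial 99.1
top tub [([192.0, 230.0, 236.0, 294.0], 0.6)]
top glue [([210.0, 165.0, 240.0, 198.0], 0.82)]
top hammer [([372.0, 224.0, 418.0, 322.0], 0.79)]
```

View pics/z_top.png

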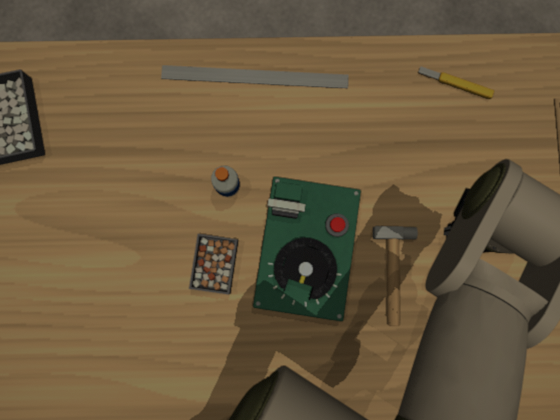

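The top view reads the dial at 99.1°, with the notch at (298,292). The button is up, the tub, glue and hammer haven't moved, and the arm is clear. I hand in.

```bash
python3 -c "
from station import ctrl
print(ctrl.close_job())"
```

```text
the job is handed in; nothing more can be done
None
```

I turned the dial four clicks clockwise, from the second stop (20°) to the sixth (100°), then pressed the lock button and let it come up. The job was handed in at about 8.7 s on the robot's clock.

- **Dial:** I felt each click as the push force rising and then dropping back to about zero. After the last click, the top camera read 99.1° and the wrist camera 101.3°. The scene camera read 95.2°; it also read about 5° low at the previous click, so I put that down to its calibration.
- **Lock button:** It bottomed out at 34 N with the fingertip at 60.5 mm, against the 61 mm expected for fully down. The arm then rose clear, and the button looked up in the last top picture. I did not measure its height separately.
- **Other objects:** The tub, glue bottle and hammer were found in the same places before and after, within the detector's few-pixel scatter. The arm was clear of everything, with contact force near zero.

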